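# Take the small cheese off the board with tongs

## Robot

A 6-joint arm with a two-finger parallel gripper is mounted at the origin on the work surface. World frame = base frame: x ahead of the robot, y to its left, z up, the work surface at z = 0. Lengths are in m, angles in degrees, forces in N, time in s.
With the tool pointing down it reaches from about 0.375 to 0.9 m from the base axis. Payload 3.1 kg.
Tool frame: the origin (TCP) lies midway between the tips of the shut fingers; the grasp point (between the pads) lies bot.hold_point_z behind it (bot.hold_point_z is the distance from the TCP to the grasp point, in m); z points along the fingers, y is the direction in which the jaws open and shut (so a half turn about z gives the same grasp; the last joint's range is limited). The gripper opens to 87 mm and grips with 3 to 60 N. Pads are 19 mm wide; open, the fingers measure 117 mm over their backs; the gripper's body (75 mm by 190 mm) begins 51 mm behind the grasp point.
Start: joints at [57.153, 30.224, 82.088, -0, 67.689, -10.227], TCP at [0.24, 0.577, 0.223] pointing down, gripper open.
Joint ranges: [-176.69, 176.69], [-43.24, 126.21], [12.49, 139.97], [-82, 262], [0, 151.66], [-163.58, 163.58]. Speed limits (degrees/s): [159.86, 159.86, 180, 180, 180, 180].

## Interface

Orientations are given as a 3x3 rotation matrix whose columns are the frame's x, y, z axes.
In Python, from rig import bot, vision, hand_in gives the robot as it stands. The module is installed in compiled form; this text tells all that it offers.
- The arm moves only by the shell command python3 -m handwheel 'ROWS'. ROWS is JSON, a list of rows, each an object of numbers: "hand": the gripper's target within -1 to 1 (fully open at 1, half-way at 0, shut at -1); "dx", "dy", "dz": the shift along the world's x, y, z in cm; "wx", "wy", "wz": the turn, a rotation vector about the world's x, y, z in rad. In form: [{"hand": .., "dx": .., "dy": .., "dz": .., "wx": .., "wy": .., "wz": ..}, ...]. A call has 1 to 10 rows; each row shifts and turns the commanded pose from where the row before left it; what a row does not reach is not made up. A row lasts 1/10 s, in which the tool goes at most 50 mm and 8.59 degrees, less where a joint would pass 70% of its speed; a pose out of reach is approached as far as the arm can. A call with a gripper value outside its range is refused whole. The fingers move at their own pace and stop on an object; the grip force is fixed at half the most. Time passes only in rows, so rows that do not move let the fingers close. It gives the time, the measured TCP pose, the force and the opening at its end, in the units of the state.
- bot.read_state(): the state, without advancing time (a new reading comes with each control period).
- vision.capture(name): name is "scene" or "top" or "wrist"; returns (picture, depth): 480x640x3 uint8, red, green, blue; 480x640 float32, m along the optical axis (not along the pixel's ray), 0 where there is no reading.
- vision.get_calibration(name): a dict with "fx", "fy", "cx", "cy" (pixels), "rvec" (rotation vector, rad) and "tvec" (3), from world to camera coordinates, as OpenCV has them. Camera axes: x right, y down, z forward; pixel columns grow to the right and rows downward; lengths in m; the calibration is good to about 2 mm. The wrist camera is an equidistant fisheye: a pixel r from the principal point sees the ray r / f radians off the axis. A picture is of the moment at which its call begins: read the wrist's pose just before it. get_calibration takes no time and is no camera call; for the wrist camera it gives the pose at the moment of the call.
- hand_in(): hands the job in, once; it reports no verdict.
The state is a dict: "time_s": time; "joint_positions": joint angles; "qvel": joint speeds; "tau": joint torques, N m; "position": TCP position; "tcp_rot": TCP orientation; "force": force on the tool from outside, world axes, zero at the start; "moment": the same for the moment, N m; "opening": opening from 0.0 (shut) to 1.0 (fully open).
Only numpy, scipy, OpenCV 4.12 (cv2) and the standard library are available. Lean on these libraries where they do the work, as an engineer would, in place of code of your own. Each camera call takes 0.05 s, during which the arm holds its last target.

## Task

Pick up the steel tongs by their arms, close them on the smallest of the three round cheeses and lift it about 10 cm off the board. Keep the robot's fingers off that cheese and leave everything else on the bench where it stands. Finish while still holding the cheese up, still, in the closed tongs: put nothing down.

Things in the scene. Friction and masses are not known exactly. Their poses are not given: they have to be found in the camera images.
- tongs: sprung steel kitchen tongs, about 245 mm long, 0.125 kg, lying on the bench with the hinge axis upright: the two arms (steel strips 3 mm thick, 24 mm high, on edge) open and close level. Origin: on the underside, midway between the arms; x from the hinge (105 mm behind) to the jaws, z up
- tongs_grip (a point): where to grip the tongs across both arms: midway between them, 12 mm above the underside; axes as the tongs. Each arm has a flat black rubber grip here, 44 mm long. Across their outsides (along y) 64 mm when sprung open, 47 mm when shut on the small cheese; their faces are parallel when lightly squeezed (at 59 mm)
- tongs_jaws (a point): midway between the two jaws, where the item should sit: 95 mm ahead of tongs_grip, 12 mm above the underside. Jaws: shallow hollows in the arms' ends, 42 mm long (to 116 mm ahead of tongs_grip), 24 mm high; when open about 80 mm apart inside at this point, 67 mm or more at their ends, 87 mm over the outsides
- tongs_left (a joint): closing angle of each tongs arm, rad: 0 sprung fully open, 0.08 with the jaws on the 46 mm cheese, 0.15 at most; the arms move alike. The spring presses each finger at tongs_grip with 9 N from the first movement, 10 N when on the cheese: squeezed to about 59 mm there, the tongs can be carried still open; let go, they spring open
- cheese_small_center (a point): the smallest of three round pale cheeses, 46 mm across, 40 mm high, 0.07 kg, standing flat on the board; point at its centre
- board: wooden cheese board lying on the bench, fixed, 160 x 340 x 10 mm, origin at the centre of its underside, long side along its y. The three cheeses stand on it in a row along its y, about 110 mm apart, in any order
- cheese_wide_center (a point): larger bystander cheese, round, same pale rind, 72 mm across, 34 mm high; point at its centre
- cheese_tall_center (a point): larger bystander cheese, round, same pale rind, 66 mm across, 58 mm high; point at its centre
- can_a: short drinks can, bare aluminium, 66 mm across, 88 mm high; origin at the centre of its underside; bystander
- can_b: drinks can, bare aluminium, 66 mm across, 122 mm high; origin at the centre of its underside; bystander
- bottle: amber glass bottle, 62 mm across, 210 mm high; origin at the centre of its underside; bystander
- jar: glass jar with a cap, 68 mm across, 85 mm high; origin at the centre of its underside; bystander
- bowl: small white bowl, 90 mm across, 45 mm high; origin at the centre of its underside; bystander
Things that resemble listed ones, but are neither listed nor needed, are in the scene too. What is shaped like the part that bears cheese_small_center but black or orange is not meant.

How it is judged (in metres and radians):
On the way, in this order (a step that is already met when the one before it is completed fails the run):
1. the tongs are held by the fingers, off the bench and still open (height (world z) of tongs_grip above 0.025 m and contact force between the fingers and tongs above 1 N and value of joint tongs_left below 0.06 rad), for 0.2 s.
2. the tongs, squeezed by the fingers, are closed on the small cheese (contact force between each of cheese_small, the fingers and tongs above 1 N and horizontal distance between cheese_small_center and tongs_jaws below 0.025 m and value of joint tongs_left above 0.05 rad), for 0.2 s.
At the end, for the whole second after the job is handed in: The small cheese is pressed (over 1 N) between the jaws, centre within 25 mm of the jaw point from above and over 105 mm above the bench, still (under 30 mm/s), the fingers squeezing the tongs and not touching it; all else within 30 mm of its place (all of step 2 and height (world z) of cheese_small_center above 0.105 m and contact force between cheese_small and the arm below 0.2 N and contact force between cheese_small and the fingers below 0.2 N and contact force between cheese_small and board below 0.1 N and linear speed of cheese_small below 0.03 m/s and distance of each of cheese_wide_center, cheese_tall_center, can_a, can_b, bottle, jar, bowl from where it was at the start of the episode below 0.03 m); the arm keeps its last pose, push and grip.
It fails at once if the robot itself touches the small cheese (contact force between cheese_small and the fingers above 0.5 N or contact force between cheese_small and the arm above 0.5 N).
It fails at once if another cheese or a bystander is moved by more than 30 mm (distance of any of cheese_wide_center, cheese_tall_center, can_a, can_b, bottle, jar, bowl from where it was at the start of the episode above 0.03 m).
It also fails if it takes over 38 s, if anything falls off the work surface, if the arm or the gripper's body presses on something with over 40 N, if the wrist force passes 120 N, or if a joint passes its speed limit or range.

## Working session

There is one attempt and no reset: what is moved stays moved. The work goes in short steps, Python scripts to look and compute and a shell command to move; the robot and the scene stay as the last step left them, time stands still between calls to the robot, and variables do not carry over. Pictures are saved under pics/ and viewed, and the job is handed in when it is done.

```bash
mkdir -p pics; python3 - <<'E'
from rig import bot, vision
import cv2,numpy as np
s=bot.read_state(); print(s['time_s'],s['position'],s['tcp_rot'],s['opening'],bot.hold_point_z)
for n in ['scene','top']:
    p,d=vision.capture(n); cv2.imwrite(f'pics/{n}0.png',p[:,:,::-1]); np.save(f'{n}0.npy',d); np.save(f'{n}0p.npy',p)
    print(n,vision.get_calibration(n))
E
```

```text
0.0 [0.23995256 0.57629932 0.2215752 ] [[-9.23073154e-01  3.84622648e-01 -1.17048689e-03]
 [ 3.84624240e-01  9.23071448e-01 -1.81545133e-03]
 [ 3.82179324e-04 -2.12599202e-03 -9.99997667e-01]] 1.0008929363550618 0.0187
scene {'fx': 602.86251029794, 'fy': 602.86251029794, 'cx': 312.93043977877966, 'cy': 254.2810437535088, 'rvec': array([ 0.71235006,  2.76413466, -0.85561826]), 'tvec': array([ 0.45586091, -0.21585567,  1.48377093])}
top {'fx': 616.759490546189, 'fy': 616.759490546189, 'cx': 328.67331669161126, 'cy': 234.35855764623886, 'rvec': array([ 2.14578678, -2.10714174,  0.207173  ]), 'tvec': array([0.03663835, 0.51593808, 1.1521496 ])}
```

View pics/scene0.png

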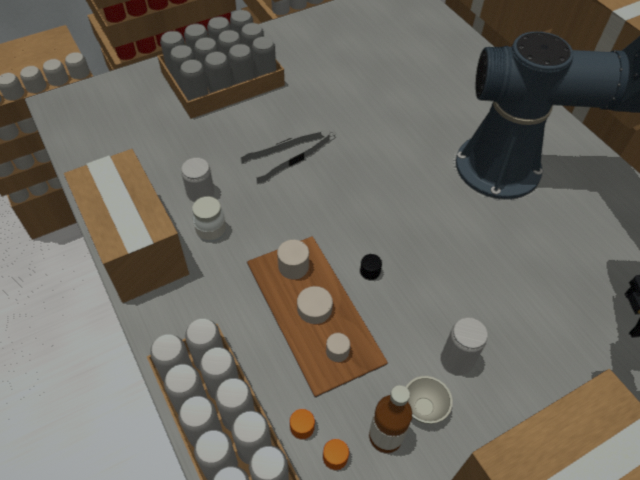

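View pics/top0.png

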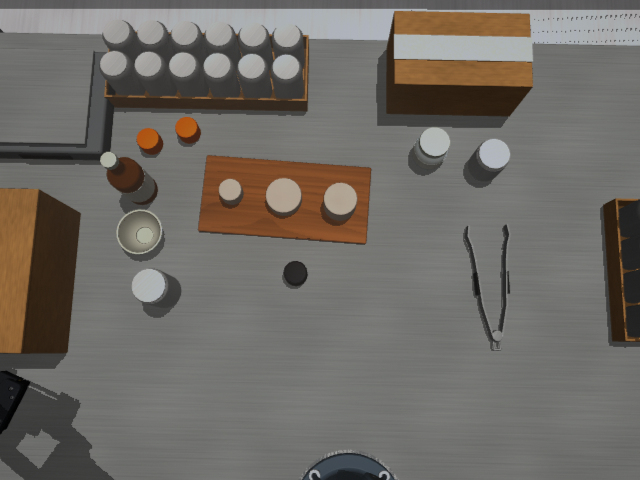

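The scene view shows the tongs at (290,155). In the top view they are at (465–508, 228–348), hinge towards the robot. The three pale cheeses are on the board at top-view (230,192), (283,197) and (340,202). Candidates for the small one are the pale cheese at (230,192), the black piece at (295,273) and the orange ones at (148,140) and (187,128). Only the pale one at (230,192) is smallest, pale and on the board. Next I measure and confirm it in a crop.

```bash
cat > h.py <<'E'
import numpy as np,cv2
from rig import vision
def cal(n):
    c=vision.get_calibration(n);R,_=cv2.Rodrigues(np.array(c['rvec']));return c,R,np.array(c['tvec'])
def ray(n,uv,z):
    c,R,t=cal(n);uv=np.atleast_2d(uv).astype(float)
    d=np.c_[(uv[:,0]-c['cx'])/c['fx'],(uv[:,1]-c['cy'])/c['fy'],np.ones(len(uv))]@R
    o=-R.T@t
    return o+d*((z-o[2])/d[:,2])[:,None]
def cloud(n,dep):
    c,R,t=cal(n);v,u=np.mgrid[:480,:640]
    P=np.stack([(u-c['cx'])/c['fx']*dep,(v-c['cy'])/c['fy']*dep,dep],-1)
    return (P-t)@R
def proj(n,X):
    c,R,t=cal(n);p=np.atleast_2d(X)@R.T+t;return np.c_[p[:,0]/p[:,2]*c['fx']+c['cx'],p[:,1]/p[:,2]*c['fy']+c['cy']]
E
python3 - <<'E'
from h import *
P=cloud('top',np.load('top0.npy'));Z=P[...,2]
print('bench z',np.median(Z[380:420,200:300]), 'board',np.median(Z[215:225,240:260]))
img=np.load('top0p.npy')
for nm,(x0,x1,y0,y1,lo,hi,zt) in dict(small=(212,250,172,212,.035,.06,.05),wide=(260,308,170,222,.03,.06,.044),tall=(318,362,175,230,.05,.09,.068),can_a=(120,175,260,315,.07,.1,.088),bowl=(112,165,205,258,.035,.06,.045),bottle=(95,160,145,210,.08,.25,.21),jar=(410,455,120,172,.05,.13,.085),can2=(470,515,132,185,.05,.14,.122)).items():
    m=np.zeros((480,640),np.uint8);s=Z[y0:y1,x0:x1];m[y0:y1,x0:x1]=((s>lo)&(s<hi))
    vu=np.argwhere(m);(cx,cy),r=cv2.minEnclosingCircle(vu[:,::-1].astype(np.float32))
    zz=np.percentile(Z[m>0],90)
    print(nm,(cx,cy),r,ray('top',[cx,cy],zt)[0].round(4),'zmed',zz.round(4),'cloud mean',P[m>0].mean(0).round(4))
m=((Z>.014)&(Z<.05)).astype(np.uint8);m[:, :450]=0;m[:,525:]=0;m[:215]=0;m[360:]=0
vu=np.argwhere(m);print(len(vu),vu.min(0),vu.max(0))
for v in range(222,352,5):
    us=np.where(m[v])[0]
    g=np.split(us,np.where(np.diff(us)>1)[0]+1) if len(us) else []
    print(v,[(a[0],a[-1],ray('top',[a.mean(),v],.024)[0][:2].round(4)) for a in g])
a=cv2.resize(img[215:360,440:530],None,fx=4,fy=4,interpolation=cv2.INTER_CUBIC)
b=cv2.resize(img[150:250,190:380],None,fx=2.3,fy=2.3)
c=np.zeros((580,800,3),np.uint8);c[:a.shape[0],:360]=a;c[:b.shape[0],362:362+b.shape[1]]=b[:,:438]
cv2.imwrite('pics/crop1.png',c[:,:,::-1])
E
```

```text
bench z 0.00034444926496980254 board 0.010430654453591662
small (229.90908813476562, 190.27272033691406) 11.931384086608887 [0.5994 0.2418 0.05  ] zmed 0.0528 cloud mean [0.5997 0.242  0.0491]
wide (283.25091552734375, 195.95724487304688) 18.25108528137207 [0.5915 0.137  0.044 ] zmed 0.0477 cloud mean [0.592  0.1371 0.0441]
tall (339.77313232421875, 199.58810424804688) 17.261272430419922 [0.5803 0.0258 0.068 ] zmed 0.0711 cloud mean [0.5807 0.0257 0.0677]
can_a (157.0, 288.5) 17.55714988708496 [0.4    0.3612 0.088 ] zmed 0.0975 cloud mean [0.3937 0.3439 0.0854]
bowl (138.45867919921875, 231.16116333007812) 23.152589797973633 [0.5151 0.4166 0.045 ] zmed 0.0476 cloud mean [0.5189 0.4239 0.043 ]
bottle (122.85057830810547, 171.58045959472656) 27.273141860961914 [0.5869 0.4001 0.21  ] zmed 0.2099 cloud mean [0.6001 0.4181 0.1481]
jar (432.4864807128906, 145.14865112304688) 18.439603805541992 [ 0.6883 -0.1523  0.085 ] zmed 0.088 cloud mean [ 0.6903 -0.153   0.0789]
can2 (491.0074768066406, 156.76866149902344) 19.280282974243164 [ 0.6549 -0.2551  0.122 ] zmed 0.091 cloud mean [ 0.6678 -0.2
[... 2241 characters left out ...]
6, -0.2997]))]
317 [(np.int64(485), np.int64(487), array([ 0.3623, -0.2624])), (np.int64(503), np.int64(505), array([ 0.3629, -0.2974]))]
322 [(np.int64(487), np.int64(488), array([ 0.3527, -0.265 ])), (np.int64(501), np.int64(501), array([ 0.3532, -0.2912])), (np.int64(503), np.int64(504), array([ 0.3533, -0.2961]))]
327 [(np.int64(488), np.int64(490), array([ 0.3432, -0.2676])), (np.int64(502), np.int64(503), array([ 0.3437, -0.2938]))]
332 [(np.int64(489), np.int64(503), array([ 0.3339, -0.2809]))]
337 [(np.int64(491), np.int64(502), array([ 0.3243, -0.2815]))]
342 []
347 [(np.int64(494), np.int64(494), array([ 0.3052, -0.2761])), (np.int64(499), np.int64(499), array([ 0.3054, -0.2857]))]
```

View pics/crop1.png

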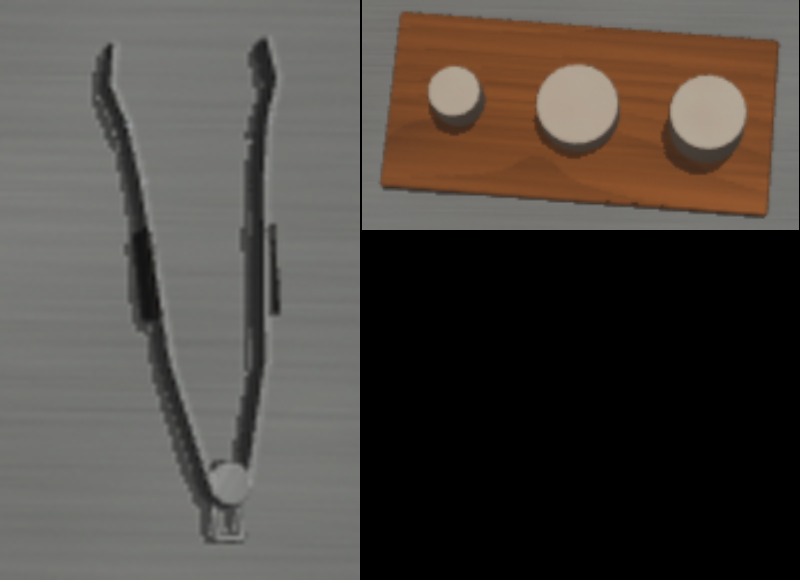

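The crop confirms the small cheese: the left pale round on the board, at (0.5995, 0.242), clearly smaller than the other two. The tongs lie with the grip at about (0.430, -0.276) and a heading of about +3°. Next I move over the tongs, turning +25.6° (0.447 rad).

```bash
python3 -m handwheel '[{"hand":1,"dx":1.8,"dy":-3.3,"wz":0.045},{"hand":1,"dx":1.8,"dy":-3.3,"wz":0.045},{"hand":1,"dx":1.8,"dy":-3.3,"wz":0.045},{"hand":1,"dx":1.8,"dy":-3.3,"wz":0.045},{"hand":1,"dx":1.8,"dy":-3.3,"wz":0.045},{"hand":1,"dx":1.8,"dy":-3.3,"wz":0.045},{"hand":1,"dx":1.8,"dy":-3.3,"wz":0.045},{"hand":1,"dx":1.8,"dy":-3.3,"wz":0.045},{"hand":1,"dx":1.8,"dy":-3.3,"wz":0.045},{"hand":1,"dx":1.8,"dy":-3.3,"wz":0.045}]'
python3 -m handwheel '[{"hand":1,"dx":0.1,"dy":-4.3},{"hand":1,"dx":0.1,"dy":-4.3},{"hand":1,"dx":0.1,"dy":-4.3},{"hand":1,"dx":0.1,"dy":-4.3},{"hand":1,"dx":0.1,"dy":-4.3},{"hand":1,"dx":0.1,"dy":-4.3},{"hand":1,"dx":0.1,"dy":-4.3},{"hand":1,"dx":0.1,"dy":-4.3},{"hand":1,"dx":0.1,"dy":-4.3},{"hand":1,"dx":0.1,"dy":-4.3}]'
```

```text
invalid input
invalid input
```

```bash
python3 -m handwheel '[{"hand":1.0,"dx":1.8,"dy":-3.3,"dz":0.0,"wx":0.0,"wy":0.0,"wz":0.045},{"hand":1.0,"dx":1.8,"dy":-3.3,"dz":0.0,"wx":0.0,"wy":0.0,"wz":0.045},{"hand":1.0,"dx":1.8,"dy":-3.3,"dz":0.0,"wx":0.0,"wy":0.0,"wz":0.045},{"hand":1.0,"dx":1.8,"dy":-3.3,"dz":0.0,"wx":0.0,"wy":0.0,"wz":0.045},{"hand":1.0,"dx":1.8,"dy":-3.3,"dz":0.0,"wx":0.0,"wy":0.0,"wz":0.045}]'
```

```text
time_s: 0.6
position: [0.3306, 0.4104, 0.2222]
tcp_rot: [[-0.986, 0.167, -0.001], [0.167, 0.986, -0.001], [0.0, -0.001, -1.0]]
force: [1.1, -0.1, -0.1]
opening: 0.998
```

```bash
python3 -m handwheel '[{"hand":1,"dx":1.8,"dy":-3.3,"dz":0,"wx":0,"wy":0,"wz":0.045},{"hand":1,"dx":1.8,"dy":-3.3,"dz":0,"wx":0,"wy":0,"wz":0.045},{"hand":1,"dx":1.8,"dy":-3.3,"dz":0,"wx":0,"wy":0,"wz":0.045},{"hand":1,"dx":1.8,"dy":-3.3,"dz":0,"wx":0,"wy":0,"wz":0.045},{"hand":1,"dx":1.8,"dy":-3.3,"dz":0,"wx":0,"wy":0,"wz":0.042},{"hand":1,"dx":0.1,"dy":-4.0,"dz":0,"wx":0,"wy":0,"wz":0},{"hand":1,"dx":0.1,"dy":-4.0,"dz":0,"wx":0,"wy":0,"wz":0},{"hand":1,"dx":0.1,"dy":-4.0,"dz":0,"wx":0,"wy":0,"wz":0},{"hand":1,"dx":0.1,"dy":-4.0,"dz":0,"wx":0,"wy":0,"wz":0},{"hand":1,"dx":0.1,"dy":-4.0,"dz":0,"wx":0,"wy":0,"wz":0}]'
python3 -m handwheel '[{"hand":1,"dx":0,"dy":-4.0,"dz":0,"wx":0,"wy":0,"wz":0},{"hand":1,"dx":0,"dy":-4.0,"dz":0,"wx":0,"wy":0,"wz":0},{"hand":1,"dx":0,"dy":-4.0,"dz":0,"wx":0,"wy":0,"wz":0},{"hand":1,"dx":0,"dy":-4.0,"dz":0,"wx":0,"wy":0,"wz":0},{"hand":1,"dx":0,"dy":-4.0,"dz":0,"wx":0,"wy":0,"wz":0},{"hand":1,"dx":0,"dy":-4.0,"dz":0,"wx":0,"wy":0,"wz":0},{"hand":1,"dx":0,"dy":-4.0,"dz":0,"wx":0,"wy":0,"wz":0},{"hand":1,"dx":0,"dy":-3.0,"dz":0,"wx":0,"wy":0,"wz":0}]'
```

```text
time_s: 1.6
position: [0.4249, 0.0454, 0.2224]
tcp_rot: [[-0.999, -0.052, -0.0], [-0.052, 0.999, 0.0], [0.0, 0.0, -1.0]]
force: [1.0, 0.4, 0.4]
opening: 1.0
time_s: 2.4
position: [0.4251, -0.2656, 0.2224]
tcp_rot: [[-0.999, -0.051, 0.0], [-0.051, 0.999, -0.0], [-0.0, -0.0, -1.0]]
force: [0.7, 0.5, -0.1]
opening: 1.001
```

```bash
python3 - <<'E'
from rig import bot, vision
import cv2
s=bot.read_state(); print(s['time_s'],s['position'],s['tcp_rot'][:,0])
p,d=vision.capture('wrist'); cv2.imwrite('pics/w1.png',p[:,:,::-1]); print(vision.get_calibration('wrist'))
import numpy as np; np.save('w1.npy',p)
E
```

```text
2.4 [ 0.42513568 -0.26561214  0.2223579 ] [-9.98715482e-01 -5.06691201e-02 -1.61677156e-04]
{'fx': 371.64829954431775, 'fy': 371.64829954431775, 'cx': 316.53904436164413, 'cy': 236.167395087814, 'rvec': array([-2.03205562, -2.13774406, -0.26623117]), 'tvec': array([ 0.29153993, -0.43111851,  0.284005  ])}
```

View pics/w1.png

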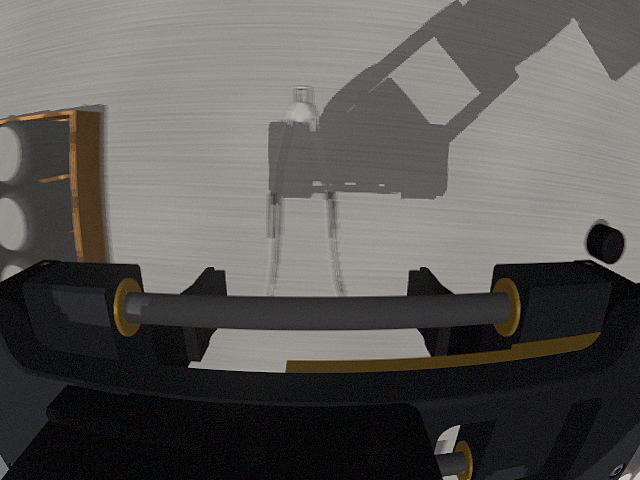

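The wrist view shows the hinge at (301,105) and the rubber grips around (274,213) and (332,213), in the gripper's shadow. I cast these to cross-check the top view.

```bash
python3 - <<'E'
from h import *
p=np.load('w1.npy')
c=cv2.resize(p[80:300,240:370],None,fx=2.7,fy=2.7,interpolation=cv2.INTER_CUBIC)
c=cv2.convertScaleAbs(c,alpha=2,beta=0);cv2.imwrite('pics/w1c.png',c[:,:,::-1])
def wray(uv,z):
    c,R,t=cal('wrist');x=(uv[0]-c['cx'])/c['fx'];y=(uv[1]-c['cy'])/c['fy'];th=np.hypot(x,y)
    d=np.array([np.sin(th)*x/th,np.sin(th)*y/th,np.cos(th)])@R;o=-R.T@t
    return (o+d*(z-o[2])/d[2]).round(4)
for uv in [(301,113),(279,194),(275,235),(331,194),(334,235),(272,290),(341,290)]: print(uv,wray(uv,.024))
E
```

```text
(301, 113) [ 0.3327 -0.2901  0.024 ]
(279, 194) [ 0.4128 -0.3082  0.024 ]
(275, 235) [ 0.4546 -0.3111  0.024 ]
(331, 194) [ 0.4103 -0.2571  0.024 ]
(334, 235) [ 0.4516 -0.2517  0.024 ]
(272, 290) [ 0.5149 -0.3133  0.024 ]
(341, 290) [ 0.5109 -0.2405  0.024 ]
```

View pics/w1c.png

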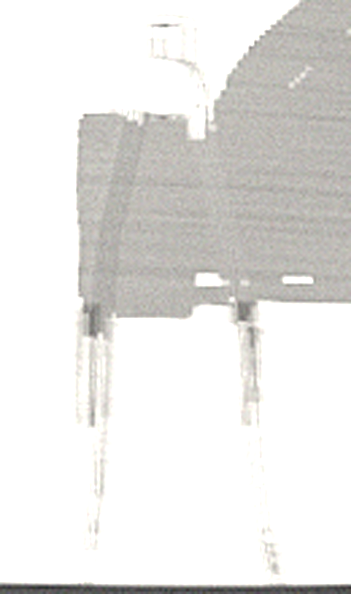

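```bash
python3 - <<'E'
from h import *
from rig import bot
s=bot.read_state(); print(s['time_s'],s['position'])
C=cal('wrist')
p,d=vision.capture('wrist'); 
def wray(uv,z):
    c,R,t=C;x=(uv[0]-c['cx'])/c['fx'];y=(uv[1]-c['cy'])/c['fy'];th=np.hypot(x,y)
    dd=np.array([np.sin(th)*x/th,np.sin(th)*y/th,np.cos(th)])@R;o=-R.T@t
    return (o+dd*(z-o[2])/dd[2]).round(4)
c=cv2.resize(p[80:300,240:370],None,fx=2.7,fy=2.7,interpolation=cv2.INTER_CUBIC)
g=p[80:300,240:370].astype(float)**.6
c=cv2.resize((g/g.max()*255).astype(np.uint8),None,fx=4,fy=2.7*1,interpolation=cv2.INTER_CUBIC);cv2.imwrite('pics/w2c.png',c[:,:,::-1])
X,Y=np.meshgrid(np.arange(640),np.arange(480))
for v in (205,215,225,232): print(v,p[v,262:345].mean(1).astype(int).tolist())
np.save('C.npy',np.array(C,dtype=object),allow_pickle=True)
for uv in [(275,215),(333,215)]: print(uv,wray(uv,.024))
E
```

```text
2.45 [ 0.42624894 -0.27051104  0.22265581]
205 [151, 151, 153, 145, 149, 149, 146, 152, 150, 146, 149, 149, 151, 150, 153, 156, 142, 88, 33, 31, 65, 132, 189, 188, 93, 61, 94, 96, 94, 129, 156, 152, 149, 148, 152, 150, 152, 155, 147, 146, 151, 149, 149, 151, 148, 147, 149, 149, 149, 150, 150, 144, 150, 151, 150, 149, 147, 146, 145, 145, 147, 147, 148, 148, 148, 148, 149, 149, 145, 151, 146, 152, 141, 97, 170, 182, 164, 80, 30, 49, 48, 74, 96]
215 [150, 149, 146, 150, 153, 150, 148, 153, 152, 148, 148, 149, 149, 151, 151, 150, 146, 83, 34, 42, 105, 172, 187, 153, 43, 83, 93, 90, 114, 140, 152, 151, 152, 148, 146, 146, 148, 149, 152, 150, 146, 149, 149, 151, 149, 149, 150, 146, 152, 149, 150, 147, 148, 151, 148, 147, 148, 151, 146, 148, 150, 145, 149, 148, 151, 147, 147, 146, 147, 146, 147, 145, 145, 154, 88, 176, 182, 122, 61, 36, 46, 64, 111]
225 [152, 149, 148, 148, 155, 149, 153, 149, 150, 150, 150, 153, 150, 152, 152, 151, 149, 81, 26, 66, 126, 174, 176, 83, 65, 97, 98, 90, 147, 157, 156, 152, 156, 152, 152, 154, 153, 149, 152, 152, 154, 151, 152, 152, 152, 154, 153, 156, 151, 154, 152, 150, 148, 151, 152, 152, 153, 149, 152, 155, 151, 152, 154, 148, 151, 153, 152, 151, 148, 155, 152, 153, 151, 154, 125, 120, 173, 158, 99, 36, 41, 70, 99]
232 [145, 147, 146, 146, 147, 145, 148, 145, 145, 146, 151, 151, 144, 147, 151, 153, 143, 81, 29, 98, 140, 160, 155, 57, 111, 95, 90, 81, 137, 156, 151, 153, 149, 149, 153, 151, 150, 151, 146, 152, 152, 151, 146, 153, 153, 149, 154, 152, 156, 153, 153, 152, 150, 152, 154, 152, 153, 150, 151, 151, 150, 151, 154, 153, 153, 150, 153, 155, 155, 155, 151, 153, 153, 152, 158, 93, 167, 147, 100, 55, 33, 89, 162]
(275, 215) [ 0.4341 -0.3115  0.024 ]
(333, 215) [ 0.4312 -0.2539  0.024 ]
```

View pics/w2c.png

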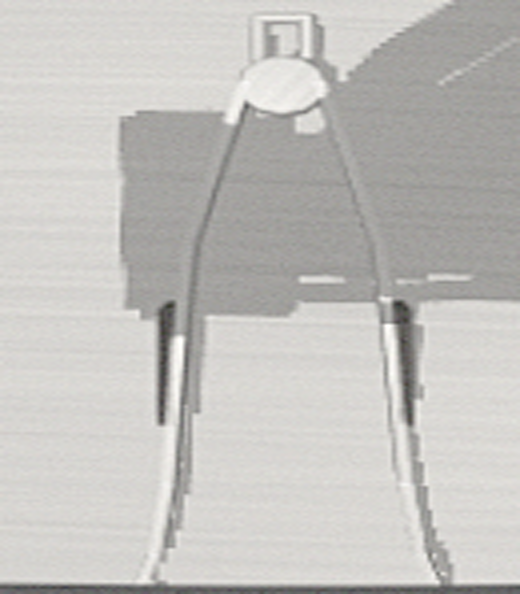

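The lag is gone in this view. The grips' outsides are at about pixel 279 and 343, so the midpoint is y≈-0.276, agreeing with the top view. The hinge column of 311 also matches the heading. I now descend part way and check the pose.

```bash
python3 -m handwheel '[{"hand":1,"dx":0.3,"dy":0,"dz":-4,"wx":0,"wy":0,"wz":0},{"hand":1,"dx":0,"dy":0,"dz":-4,"wx":0,"wy":0,"wz":0},{"hand":1,"dx":0,"dy":0,"dz":-4,"wx":0,"wy":0,"wz":0},{"hand":1,"dx":0,"dy":0,"dz":-3,"wx":0,"wy":0,"wz":0},{"hand":1,"dx":0,"dy":0,"dz":-2,"wx":0,"wy":0,"wz":0},{"hand":1,"dx":0,"dy":0,"dz":0,"wx":0,"wy":0,"wz":0},{"hand":1,"dx":0,"dy":0,"dz":0,"wx":0,"wy":0,"wz":0}]'
```

```text
time_s: 3.2
position: [0.4283, -0.2623, 0.0526]
tcp_rot: [[-0.999, -0.053, -0.001], [-0.053, 0.999, 0.001], [0.001, 0.001, -1.0]]
force: [0.3, -0.1, 0.5]
opening: 0.998
```

```bash
python3 -m handwheel '[{"hand":1,"dx":0.3,"dy":-1.4,"dz":0,"wx":0,"wy":0,"wz":0},{"hand":1,"dx":0,"dy":0,"dz":0,"wx":0,"wy":0,"wz":0},{"hand":1,"dx":0,"dy":0,"dz":0,"wx":0,"wy":0,"wz":0}]'
```

```text
time_s: 3.5
position: [0.4322, -0.2784, 0.0537]
tcp_rot: [[-0.999, -0.051, 0.002], [-0.051, 0.999, -0.002], [-0.002, -0.002, -1.0]]
force: [0.7, 0.3, 0.3]
opening: 1.001
```

```bash
python3 - <<'E'
from h import *
from rig import bot
p,d=vision.capture('wrist'); cv2.imwrite('pics/w3.png',p[:,:,::-1])
p,d=vision.capture('scene'); cv2.imwrite('pics/s3.png',cv2.resize(p[80:240,200:400],None,fx=3,fy=3)[:,:,::-1])
E
```

```text
(no output)
```

View pics/w3.png

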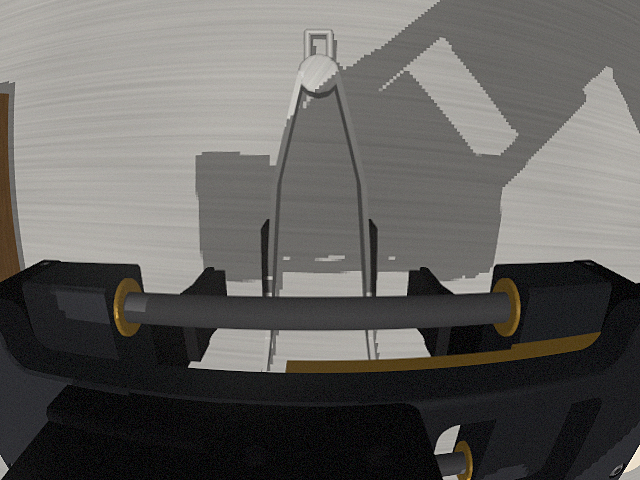

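View pics/s3.png

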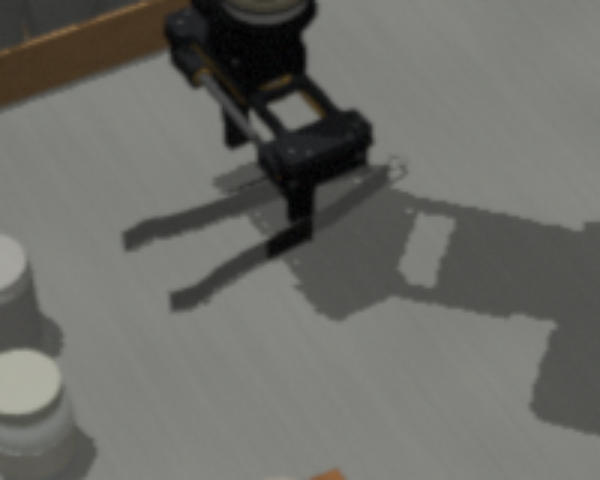

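The tongs are centred between the fingers: grips at (261–377, 250), fingers at about (215/420, 300). I descend to about 6 mm.

```bash
python3 -m handwheel '[{"hand":1,"dx":0,"dy":0.1,"dz":-1.5,"wx":0,"wy":0,"wz":0},{"hand":1,"dx":0,"dy":0,"dz":-1.5,"wx":0,"wy":0,"wz":0},{"hand":1,"dx":0,"dy":0,"dz":-0.8,"wx":0,"wy":0,"wz":0},{"hand":1,"dx":0,"dy":0,"dz":0,"wx":0,"wy":0,"wz":0},{"hand":1,"dx":0,"dy":0,"dz":0,"wx":0,"wy":0,"wz":0}]'
```

```text
time_s: 4.1
position: [0.4314, -0.2761, 0.0147]
tcp_rot: [[-0.999, -0.052, -0.0], [-0.052, 0.999, 0.0], [0.0, 0.0, -1.0]]
force: [0.7, -0.2, 0.1]
opening: 0.996
```

```bash
python3 -m handwheel '[{"hand":1,"dx":0,"dy":0,"dz":-0.5,"wx":0,"wy":0,"wz":0},{"hand":1,"dx":0,"dy":0,"dz":-0.3,"wx":0,"wy":0,"wz":0},{"hand":0.36,"dx":0,"dy":0,"dz":0,"wx":0,"wy":0,"wz":0},{"hand":0.36,"dx":0,"dy":0,"dz":0,"wx":0,"wy":0,"wz":0},{"hand":0.36,"dx":0,"dy":0,"dz":0,"wx":0,"wy":0,"wz":0},{"hand":0.36,"dx":0,"dy":0,"dz":0,"wx":0,"wy":0,"wz":0},{"hand":0.36,"dx":0,"dy":0,"dz":0,"wx":0,"wy":0,"wz":0},{"hand":0.36,"dx":0,"dy":0,"dz":0,"wx":0,"wy":0,"wz":0}]'
```

```text
time_s: 4.9
position: [0.4316, -0.2762, 0.0067]
tcp_rot: [[-0.999, -0.052, 0.0], [-0.052, 0.999, -0.0], [-0.0, -0.0, -1.0]]
force: [1.2, 1.0, 0.9]
opening: 0.691
```

```bash
python3 - <<'E'
from h import *
p,d=vision.capture('wrist'); cv2.imwrite('pics/w4.png',p[:,:,::-1])
E
```

```text
(no output)
```

View pics/w4.png

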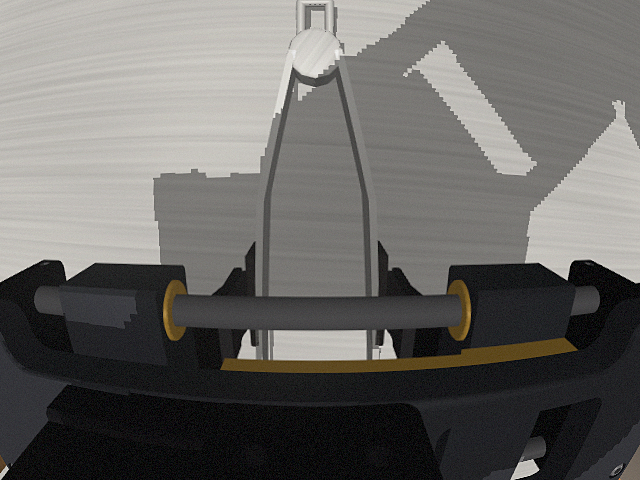

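The fingers touch both rubber grips at 60.1 mm. I squeeze a touch more and lift.

```bash
python3 -m handwheel '[{"hand":0.33,"dx":0,"dy":0,"dz":0,"wx":0,"wy":0,"wz":0},{"hand":0.33,"dx":0,"dy":0,"dz":0,"wx":0,"wy":0,"wz":0},{"hand":0.33,"dx":0,"dy":0,"dz":1,"wx":0,"wy":0,"wz":0},{"hand":0.33,"dx":0,"dy":0,"dz":1.5,"wx":0,"wy":0,"wz":0},{"hand":0.33,"dx":0,"dy":0,"dz":2,"wx":0,"wy":0,"wz":0},{"hand":0.33,"dx":0,"dy":0,"dz":2,"wx":0,"wy":0,"wz":0},{"hand":0.33,"dx":0,"dy":0,"dz":2,"wx":0,"wy":0,"wz":0},{"hand":0.33,"dx":0,"dy":0,"dz":2,"wx":0,"wy":0,"wz":0},{"hand":0.33,"dx":0,"dy":0,"dz":1.5,"wx":0,"wy":0,"wz":0},{"hand":0.33,"dx":0,"dy":0,"dz":0,"wx":0,"wy":0,"wz":0}]'
```

```text
time_s: 5.95
position: [0.432, -0.2768, 0.1287]
tcp_rot: [[-0.999, -0.052, 0.003], [-0.052, 0.999, -0.003], [-0.003, -0.003, -1.0]]
force: [-0.5, -0.8, -1.3]
opening: 0.669
```

```bash
python3 - <<'E'
from h import *
p,d=vision.capture('scene'); cv2.imwrite('pics/s5.png',cv2.resize(p[40:240,180:430],None,fx=3,fy=3)[:,:,::-1])
p,d=vision.capture('wrist'); cv2.imwrite('pics/w5.png',p[:,:,::-1])
E
```

```text
(no output)
```

View pics/s5.png

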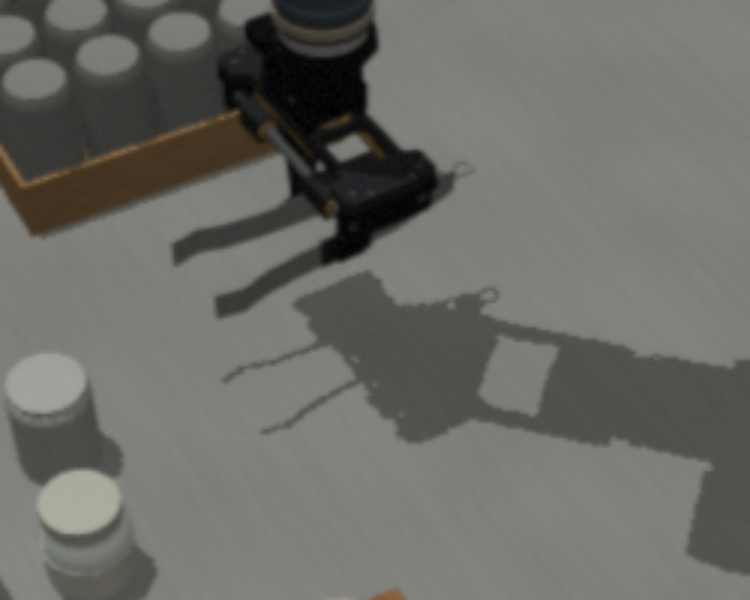

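View pics/w5.png

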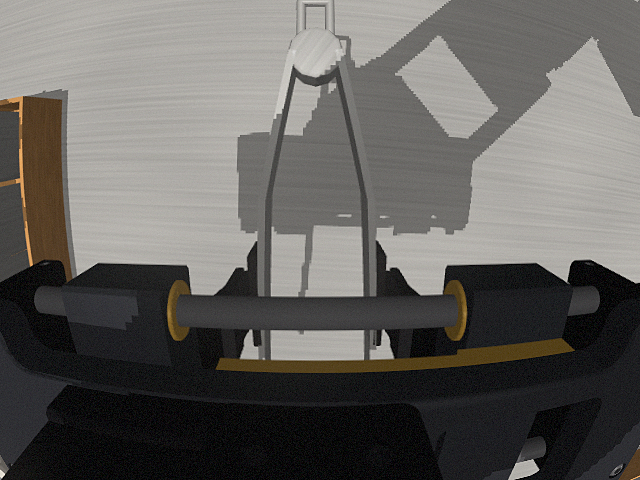

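The tongs are lifted, level and still open (58 mm across the grips), with their shadow separate on the bench at about (350,380). I carry them towards the cheese at the same heading.

```bash
python3 -m handwheel '[{"hand":0.33,"dx":0.3,"dy":1.5,"dz":1,"wx":0,"wy":0,"wz":0},{"hand":0.33,"dx":0.4,"dy":2.5,"dz":1,"wx":0,"wy":0,"wz":0},{"hand":0.33,"dx":0.5,"dy":3.5,"dz":1,"wx":0,"wy":0,"wz":0},{"hand":0.33,"dx":0.5,"dy":3.5,"dz":0,"wx":0,"wy":0,"wz":0},{"hand":0.33,"dx":0.5,"dy":3.5,"dz":0,"wx":0,"wy":0,"wz":0},{"hand":0.33,"dx":0.5,"dy":3.5,"dz":0,"wx":0,"wy":0,"wz":0},{"hand":0.33,"dx":0.5,"dy":3.5,"dz":0,"wx":0,"wy":0,"wz":0},{"hand":0.33,"dx":0.5,"dy":3.5,"dz":0,"wx":0,"wy":0,"wz":0},{"hand":0.33,"dx":0.5,"dy":3.5,"dz":0,"wx":0,"wy":0,"wz":0},{"hand":0.33,"dx":0.5,"dy":3.5,"dz":0,"wx":0,"wy":0,"wz":0}]'
python3 -m handwheel '[{"hand":0.33,"dx":0.5,"dy":3.5,"dz":0,"wx":0,"wy":0,"wz":0},{"hand":0.33,"dx":0.5,"dy":3.5,"dz":0,"wx":0,"wy":0,"wz":0},{"hand":0.33,"dx":0.5,"dy":3.5,"dz":0,"wx":0,"wy":0,"wz":0},{"hand":0.33,"dx":0.5,"dy":3.5,"dz":0,"wx":0,"wy":0,"wz":0},{"hand":0.33,"dx":0.5,"dy":2.5,"dz":0,"wx":0,"wy":0,"wz":0},{"hand":0.33,"dx":0.4,"dy":1.5,"dz":0,"wx":0,"wy":0,"wz":0},{"hand":0.33,"dx":0,"dy":0,"dz":0,"wx":0,"wy":0,"wz":0},{"hand":0.33,"dx":0,"dy":0,"dz":0,"wx":0,"wy":0,"wz":0}]'
```

```text
time_s: 7.05
position: [0.4771, 0.0464, 0.1561]
tcp_rot: [[-0.999, -0.052, -0.002], [-0.052, 0.999, 0.001], [0.002, 0.001, -1.0]]
force: [0.8, 0.3, -1.5]
opening: 0.668
time_s: 7.85
position: [0.5064, 0.2235, 0.1561]
tcp_rot: [[-0.999, -0.053, -0.002], [-0.053, 0.999, -0.001], [0.002, -0.001, -1.0]]
force: [-0.3, 0.2, -1.0]
opening: 0.666
```

```bash
python3 -m handwheel '[{"hand":0.33,"dx":-0.1,"dy":1.3,"dz":-2,"wx":0,"wy":0,"wz":0},{"hand":0.33,"dx":0,"dy":0,"dz":-2,"wx":0,"wy":0,"wz":0},{"hand":0.33,"dx":0,"dy":0,"dz":0,"wx":0,"wy":0,"wz":0},{"hand":0.33,"dx":0,"dy":0,"dz":0,"wx":0,"wy":0,"wz":0}]'
```

```text
time_s: 8.25
position: [0.506, 0.2356, 0.1165]
tcp_rot: [[-0.999, -0.051, -0.002], [-0.051, 0.999, -0.001], [0.002, -0.001, -1.0]]
force: [-0.4, -0.1, -1.4]
opening: 0.671
```

```bash
python3 - <<'E'
from h import *
from rig import bot
s=bot.read_state();print(s['time_s'],s['position'])
p,d=vision.capture('scene'); cv2.imwrite('pics/s6.png',cv2.resize(p[150:420,220:520],None,fx=2.2,fy=2.2)[:,:,::-1])
p,d=vision.capture('top'); np.save('t6p.npy',p);np.save('t6.npy',d);cv2.imwrite('pics/t6.png',cv2.resize(p[120:320,90:390],None,fx=2.6,fy=2.6)[:,:,::-1])
E
```

```text
8.25 [0.50598193 0.23561419 0.1164628 ]
```

View pics/s6.png

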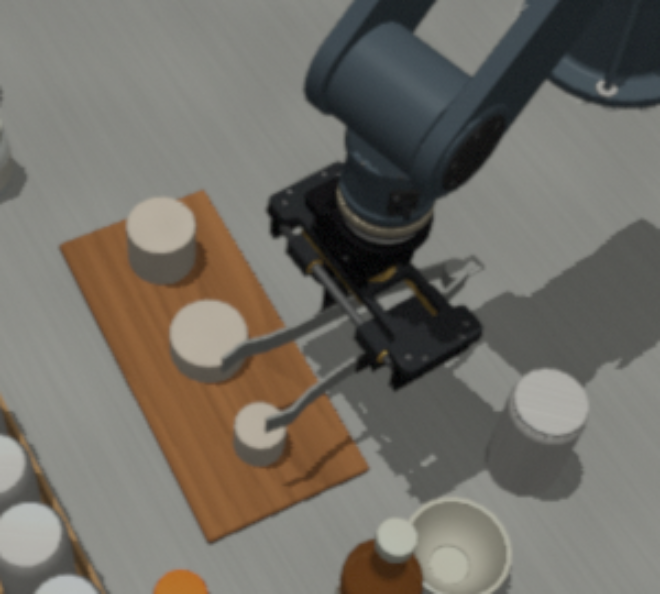

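View pics/t6.png

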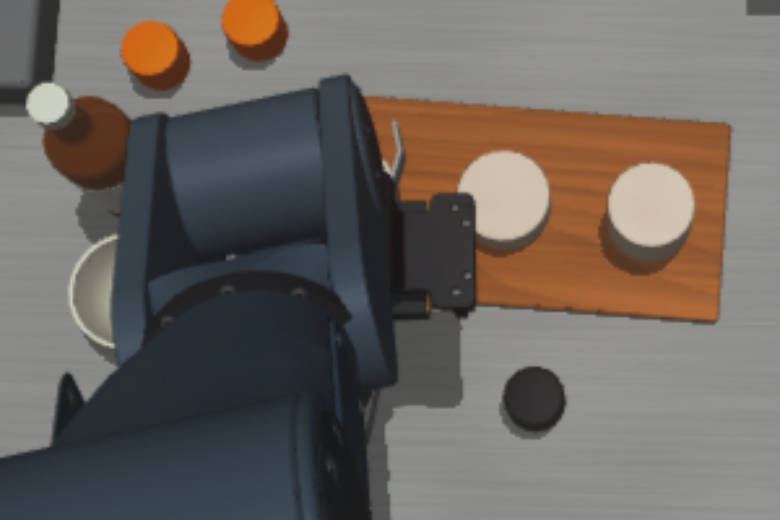

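```bash
python3 - <<'E'
from h import *
from rig import bot
C=cal('scene');p,d=vision.capture('scene')
P=cloud('scene',d);Z=P[...,2]
sub=np.zeros_like(Z,bool);sub[290:365,310:395]=1
m=sub&(Z>.10)&(Z<.142)
vu=np.argwhere(m);Q=P[m]
o=np.argsort(-Q[:,0])
top=m&(Z>.122)
Q=P[top]
for y0 in np.arange(.17,.31,.01):
    s=Q[(Q[:,1]>=y0)&(Q[:,1]<y0+.01)]
    if len(s): print(y0.round(3),len(s),'x',s[:,0].min().round(3),s[:,0].max().round(3),'z',s[:,2].max().round(4))
for x0 in np.arange(.54,.64,.01):
    s=Q[(Q[:,0]>=x0)&(Q[:,0]<x0+.01)];
    a=s[s[:,1]<.24];b=s[s[:,1]>=.24]
    if len(a) and len(b): print('x',x0.round(3),a[:,1].mean().round(4),b[:,1].mean().round(4),'mid',((a[:,1].mean()+b[:,1].mean())/2).round(4),'z',s[:,2].max().round(4))
c=p[285:370,300:400].copy();c=cv2.resize(c,None,fx=7,fy=7,interpolation=cv2.INTER_CUBIC)
u=0.999
def pr(a,l,z): 
    f=np.array([.9987,.052]);n=np.array([-.052,.9987]);g=np.array([.505,.2356])
    xy=g+f*a+n*l;return proj('scene',[xy[0],xy[1],z])[0]
for a,l in [(116,30),(116,-30),(95,38),(95,-38),(95,0)]:
    q=(pr(a/1000,l/1000,.1345)-[300,285])*7;cv2.circle(c,tuple(int(v) for v in q),4,(255,0,0),-1)
cv2.imwrite('pics/s7.png',c[:,:,::-1])
E
```

```text
0.2 108 x 0.524 0.626 z 0.1378
0.21 163 x 0.511 0.627 z 0.1396
0.26 131 x 0.517 0.582 z 0.1393
0.27 117 x 0.509 0.623 z 0.1395
x 0.54 0.2122 0.2645 mid 0.2383 z 0.1383
x 0.55 0.2125 0.2657 mid 0.2391 z 0.1377
x 0.56 0.2119 0.268 mid 0.2399 z 0.1393
x 0.57 0.2111 0.2694 mid 0.2403 z 0.1383
x 0.58 0.2098 0.2721 mid 0.2409 z 0.1376
x 0.59 0.2079 0.276 mid 0.242 z 0.1378
x 0.6 0.2058 0.2775 mid 0.2417 z 0.1395
x 0.61 0.2078 0.2762 mid 0.242 z 0.1375
x 0.62 0.2095 0.2752 mid 0.2423 z 0.1396
```

View pics/s7.png

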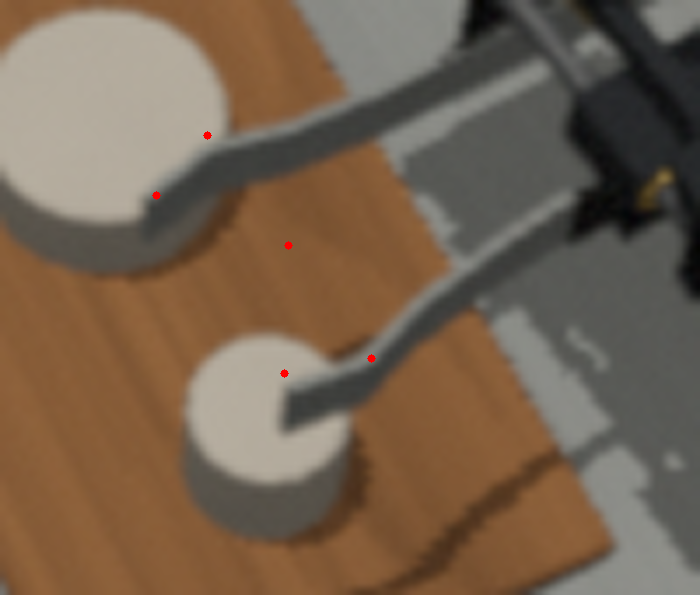

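```bash
python3 - <<'E'
from h import *
P=cloud('scene',np.load('scene0.npy'));Z=P[...,2]
s=np.zeros_like(Z,bool);s[325:365,320:355]=1
m=s&(Z>.046)&(Z<.056);Q=P[m]
print(len(Q),Q.mean(0).round(4),Q.min(0).round(4),Q.max(0).round(4))
(c,r)=cv2.minEnclosingCircle(Q[:,:2].astype(np.float32));print(c,r)
(c,r)=cv2.minEnclosingCircle(np.argwhere(m)[:,::-1].astype(np.float32))
Pt=cloud('top',np.load('top0.npy'))
E
```

```text
396 [0.6048 0.2437 0.0501] [0.5826 0.2194 0.046 ] [0.6275 0.266  0.056 ]
(0.6042474508285522, 0.24277323484420776) 0.023517213761806488
```

In the scene camera's own frame the cheese is at (0.6045, 0.243) and the jaw centre at (0.6045, 0.242), so they are aligned. I lower to just above the cheese and look again.

```bash
python3 -m handwheel '[{"hand":0.33,"dx":0,"dy":0.1,"dz":-2,"wx":0,"wy":0,"wz":0},{"hand":0.33,"dx":0,"dy":0,"dz":-2,"wx":0,"wy":0,"wz":0},{"hand":0.33,"dx":0,"dy":0,"dz":-1.2,"wx":0,"wy":0,"wz":0},{"hand":0.33,"dx":0,"dy":0,"dz":0,"wx":0,"wy":0,"wz":0},{"hand":0.33,"dx":0,"dy":0,"dz":0,"wx":0,"wy":0,"wz":0}]'
python3 - <<'E'
from h import *
from rig import bot
s=bot.read_state();print(s['time_s'],s['position'])
p,d=vision.capture('scene')
P=cloud('scene',d);Z=P[...,2]
c=cv2.resize(p[285:370,300:400],None,fx=7,fy=7,interpolation=cv2.INTER_CUBIC)
cv2.imwrite('pics/s8.png',c[:,:,::-1])
sub=np.zeros_like(Z,bool);sub[300:380,300:395]=1
Q=P[sub&(Z>.062)&(Z<.092)]
for x0 in np.arange(.56,.64,.01):
    s=Q[(Q[:,0]>=x0)&(Q[:,0]<x0+.01)];a=s[s[:,1]<.24];b=s[s[:,1]>=.24]
    if len(a) and len(b): print('x',x0.round(3),a[:,1].mean().round(4),b[:,1].mean().round(4),((a[:,1].mean()+b[:,1].mean())/2).round(4),s[:,0].max().round(4))
E
```

```text
time_s: 8.9
position: [0.5068, 0.2379, 0.065]
tcp_rot: [[-0.999, -0.052, 0.001], [-0.052, 0.999, 0.0], [-0.001, 0.0, -1.0]]
force: [-0.1, 0.3, -1.3]
opening: 0.664
8.9 [0.50676146 0.23792817 0.06497488]
x 0.56 0.2132 0.2697 0.2415 0.5698
x 0.57 0.2129 0.2713 0.2421 0.5799
x 0.58 0.212 0.2745 0.2432 0.5897
x 0.59 0.2096 0.2776 0.2436 0.5999
x 0.6 0.2077 0.2792 0.2434 0.6099
x 0.61 0.2095 0.2784 0.244 0.6199
x 0.62 0.2119 0.277 0.2444 0.6264
```

View pics/s8.png

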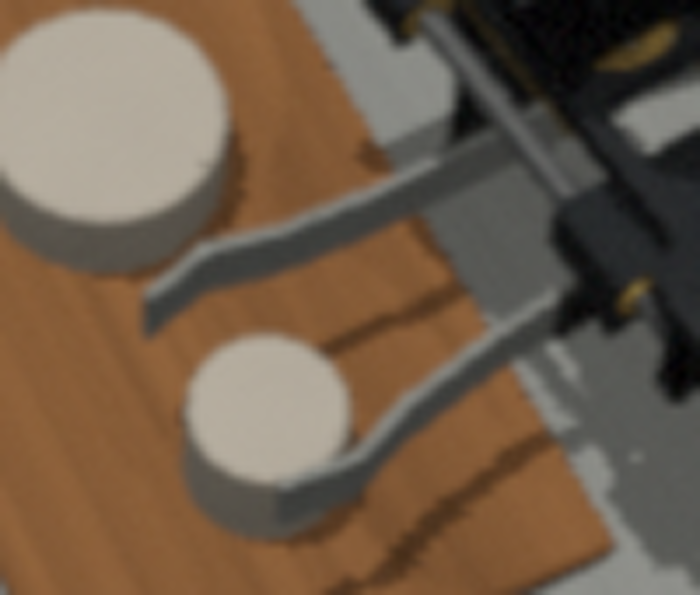

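The jaws straddle the cheese in the view (cheese at (267,410), jaw ends at (150,315) and (290,500) in the crop). Their midpoint of y≈0.2436 fits the cheese at 0.243. I lower around it.

```bash
python3 -m handwheel '[{"hand":0.33,"dx":0,"dy":0,"dz":-1.3,"wx":0,"wy":0,"wz":0},{"hand":0.33,"dx":0,"dy":0,"dz":-1.3,"wx":0,"wy":0,"wz":0},{"hand":0.33,"dx":0,"dy":0,"dz":-1.2,"wx":0,"wy":0,"wz":0},{"hand":0.33,"dx":0,"dy":0,"dz":-0.4,"wx":0,"wy":0,"wz":0},{"hand":0.33,"dx":0,"dy":0,"dz":0,"wx":0,"wy":0,"wz":0},{"hand":0.33,"dx":0,"dy":0,"dz":0,"wx":0,"wy":0,"wz":0}]'
python3 - <<'E'
from h import *
from rig import bot
s=bot.read_state();print(s['time_s'],s['position'],s['force'])
p,d=vision.capture('scene')
P=cloud('scene',d);Z=P[...,2]
c=cv2.resize(p[285:370,300:400],None,fx=7,fy=7,interpolation=cv2.INTER_CUBIC)
cv2.imwrite('pics/s9.png',c[:,:,::-1])
E
```

```text
time_s: 9.55
position: [0.5064, 0.2379, 0.0223]
tcp_rot: [[-0.999, -0.052, -0.0], [-0.052, 0.999, -0.0], [0.0, -0.0, -1.0]]
force: [-0.0, -0.3, -1.0]
opening: 0.668
9.55 [0.50636175 0.23792893 0.02232596] [-0.01782827 -0.28303977 -0.96913903]
```

View pics/s9.png

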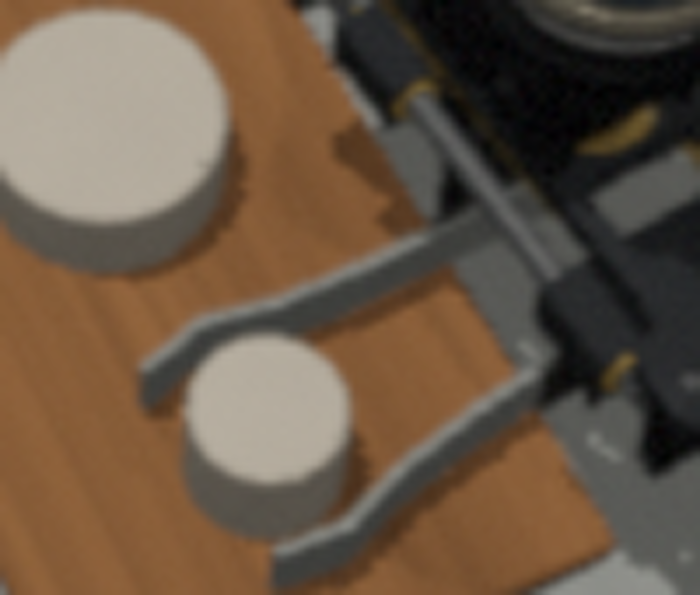

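The cheese at (267,435) sits untouched between the open jaws. Now I close.

```bash
python3 -m handwheel '[{"hand":0.2,"dx":0,"dy":0,"dz":0,"wx":0,"wy":0,"wz":0},{"hand":0.1,"dx":0,"dy":0,"dz":0,"wx":0,"wy":0,"wz":0},{"hand":0.0,"dx":0,"dy":0,"dz":0,"wx":0,"wy":0,"wz":0},{"hand":-0.2,"dx":0,"dy":0,"dz":0,"wx":0,"wy":0,"wz":0},{"hand":-0.5,"dx":0,"dy":0,"dz":0,"wx":0,"wy":0,"wz":0},{"hand":-1,"dx":0,"dy":0,"dz":0,"wx":0,"wy":0,"wz":0},{"hand":-1,"dx":0,"dy":0,"dz":0,"wx":0,"wy":0,"wz":0},{"hand":-1,"dx":0,"dy":0,"dz":0,"wx":0,"wy":0,"wz":0},{"hand":-1,"dx":0,"dy":0,"dz":0,"wx":0,"wy":0,"wz":0},{"hand":-1,"dx":0,"dy":0,"dz":0,"wx":0,"wy":0,"wz":0}]'
python3 - <<'E'
from h import *
p,d=vision.capture('scene')
c=cv2.resize(p[285:370,300:400],None,fx=7,fy=7,interpolation=cv2.INTER_CUBIC)
cv2.imwrite('pics/s10.png',c[:,:,::-1])
E
```

```text
time_s: 10.6
position: [0.5065, 0.2379, 0.0226]
tcp_rot: [[-0.999, -0.052, 0.0], [-0.052, 0.999, 0.0], [-0.0, 0.0, -1.0]]
force: [0.6, 0.4, -0.4]
opening: 0.538
```

View pics/s10.png

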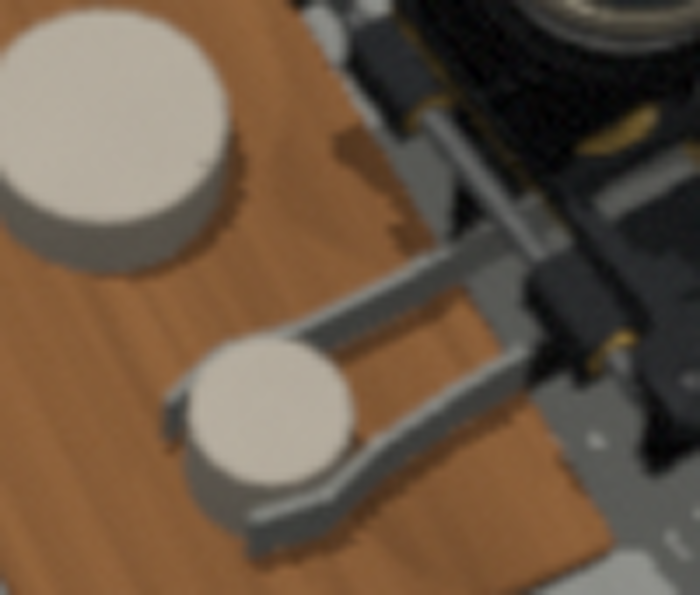

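The jaws are closed on the cheese, with 46.8 mm across the grips as specified. I lift gently.

```bash
python3 -m handwheel '[{"hand":-1,"dx":0,"dy":0,"dz":0,"wx":0,"wy":0,"wz":0},{"hand":-1,"dx":0,"dy":0,"dz":0.5,"wx":0,"wy":0,"wz":0},{"hand":-1,"dx":0,"dy":0,"dz":1,"wx":0,"wy":0,"wz":0},{"hand":-1,"dx":0,"dy":0,"dz":1.5,"wx":0,"wy":0,"wz":0},{"hand":-1,"dx":0,"dy":0,"dz":1.5,"wx":0,"wy":0,"wz":0},{"hand":-1,"dx":0,"dy":0,"dz":1.5,"wx":0,"wy":0,"wz":0},{"hand":-1,"dx":0,"dy":0,"dz":1.5,"wx":0,"wy":0,"wz":0},{"hand":-1,"dx":0,"dy":0,"dz":1.5,"wx":0,"wy":0,"wz":0},{"hand":-1,"dx":0,"dy":0,"dz":1,"wx":0,"wy":0,"wz":0},{"hand":-1,"dx":0,"dy":0,"dz":0.5,"wx":0,"wy":0,"wz":0}]'
python3 -m handwheel '[{"hand":-1,"dx":0,"dy":0,"dz":0,"wx":0,"wy":0,"wz":0},{"hand":-1,"dx":0,"dy":0,"dz":0,"wx":0,"wy":0,"wz":0},{"hand":-1,"dx":0,"dy":0,"dz":0,"wx":0,"wy":0,"wz":0},{"hand":-1,"dx":0,"dy":0,"dz":0,"wx":0,"wy":0,"wz":0},{"hand":-1,"dx":0,"dy":0,"dz":0,"wx":0,"wy":0,"wz":0}]'
python3 - <<'E'
from h import *
p,d=vision.capture('scene')
cv2.imwrite('pics/s11.png',cv2.resize(p[200:460,250:510],None,fx=2.3,fy=2.3)[:,:,::-1])
P=cloud('scene',d);Z=P[...,2]
m=(Z>.138)&(Z<.165)&(p.min(2)>140);m[:250]=0;m[370:]=0;m[:,:290]=0;m[:,370:]=0
Q=P[m];print(len(Q),Q.mean(0).round(4),np.percentile(Q[:,2],[5,50,95]))
E
```

```text
time_s: 11.65
position: [0.5066, 0.238, 0.1289]
tcp_rot: [[-0.999, -0.052, 0.002], [-0.052, 0.999, 0.0], [-0.002, 0.0, -1.0]]
force: [1.0, -0.4, -2.8]
opening: 0.537
time_s: 12.15
position: [0.5061, 0.2378, 0.127]
tcp_rot: [[-0.999, -0.052, -0.001], [-0.052, 0.999, -0.0], [0.001, -0.0, -1.0]]
force: [0.9, 0.0, -1.8]
opening: 0.539
392 [0.6033 0.2433 0.1528] [0.14996717 0.15273824 0.15574757]
```

View pics/s11.png

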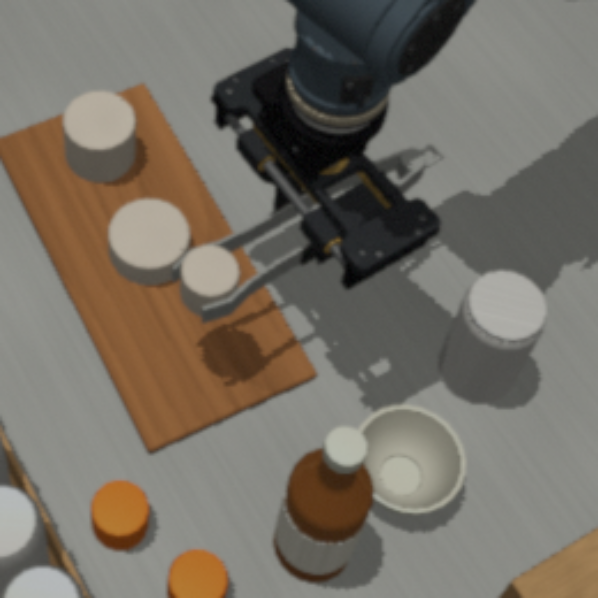

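The cheese is held level in the jaws at (210,275) with its shadow on the board. Its top is at 0.153 m, so the centre is at about 0.133 m. I hand in now.

```bash
python3 - <<'E'
from rig import bot,hand_in
s=bot.read_state();print(s['time_s'],s['position'],abs(s['qvel']).max() if hasattr(s['qvel'],'max') else s['qvel'],s['opening'])
print(hand_in())
E
```

```text
12.2 [0.50615215 0.23785038 0.12712366] 0.19619438255851177 0.5399067318792894
the job is handed in; nothing more can be done
None
```

I gripped the tongs by their rubber grips and carried them, still open at about 58 mm, to the smallest cheese. There I lowered them around it, closed them and lifted it, then handed the job in at 12.2 s; no verdict was reported.

My last checks before handing in:
- **Grip:** the opening across the grips held at about 47 mm through the lift, which is the figure given for the tongs shut on the small cheese.
- **Height:** the cheese's top was at about 0.153 m, so its centre was at about 0.133 m, roughly 10 cm above where it stood.
- **Stillness:** the arm was at rest, with joint speeds under 0.2 deg/s.
- **Contact:** the last picture shows the fingers clear of the small cheese. The other cheeses, the bowl, the bottle and the left-hand can look to be where they started. The jar and the other can were outside the final picture, so I did not recheck them.

The two fixed cameras disagreed by about 4–5 mm in x on where the cheese was. I lined the jaws up with it in one camera's own frame instead. One wrist picture, taken while the arm was still settling, was about 5 mm off and I retook it.

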